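Set the cap press to seven and press the bottle's cap

TASK

First turn the press's scale sleeve to 7. Then stand the capped bottle upright in the shuttle's nest and let go of it, push the shuttle fully home under the press head, and press the palm button down until the pad bears firmly on the bottle's cap, hold it there for a moment, and let the button rise again. Leave the sleeve at 7 and the bottle in the nest under the head, and do not tip the bottle over or shift the racks and tube carriers.

Things in the scene. Friction and masses are not known exactly. Their poses are not given: they have to be found in the camera images.
- press: fixed white bench press; origin on the table under its base. In its axes (mm): base plate x -70 to 110, y -200 to 170, 12 thick; column x 76 to 104, y 55 to 145; round head of 120 diameter, axis vertical at x 0, y 100, z 172 to 202. Robot on its -x side, yaw within 0.25 rad
- scale (a point): centre of the white scale disc on the head's top (z 202 mm), axes as the press. Ten black marks 0 to 9, 30 degrees apart, rising clockwise from above; mark v lies 315 - 30 v degrees counterclockwise from +x. 0 (back right) is two bars, 5 one long thick bar, the others short and thin; 7 is two marks clockwise of the long one, to the left (+y)
- sleeve (a joint): angle of the scale sleeve in rad, 0 at mark 0, growing clockwise seen from above, 0.5236 (30 degrees) a mark, so 7 is 3.665; range 0 to 4.71. It clicks: a spring detent of about 0.1 N m pulls it to the nearest mark when let go. It starts at (or near) one of the marks 2 to 5
- sleeve_grip (a point): point on the sleeve's vertical axis to grip at, 14 mm under its top. Grey ribbed cylinder, 52 mm diameter, z 204 to 246 mm, on the head, clear all round, gripped from above at any yaw. Its lowest 5 mm are 60 wide and carry the black pointer (46 mm from the axis). A 14 mm stem with the palm button (36 mm wide, top at z 272) stands above it and fits between the fingers
- ram_top (a point): centre of the top face of the black palm button, 36 mm diameter, 272 mm above the table when up; pressed straight down
- ram: the ram: a steel stem through the sleeve, palm button on top, black pressure pad (40 mm diameter) below the head. Origin at the pad's underside, 160 mm above the table when up. Goes straight down 14 mm to its stop against a spring (2.5 N to start, 5.5 N at 10 mm). Its pad meets the cap of a bottle in the nest after 9.5 mm and gives on a spring of 2 N per mm: about 18 N on the button in all at the stop
- shuttle (a joint): travel of the shuttle in m: 0 at the loading end, 0.160 fully home under the head (stop). Slides along the press's +y with about 1.5 N friction and stays where left; starts at 0 to 0.02
- nest (a point): centre of the nest's floor on the shuttle, 22.5 mm above the table, axes as the press. Square tray, 74 by 74 mm inside, lip 8 mm above its floor. At shuttle travel 0 it is at x 0, y -60 mm of the press; home, it is under the head's axis
- shuttle_grip (a point): point on the axis of the shuttle's vertical steel handle post, 74.5 mm above the table, 120 mm to the -y side of the nest's centre. Post 18 mm diameter, from z 22 mm; black knob of 24 mm diameter from z 84 to 96 mm. Pinch it or push it towards the press's +y
- bottle: square white plastic bottle with grey cap (38 mm wide, does not turn), body 60 by 60 mm with sides along its x and y axes, straight to over 95 mm, 128 mm tall with cap, 0.12 to 0.24 kg; origin at the centre of its foot. Stands on the table to the right of the press; grip it across two sides, about 85 mm above its foot
- rack_a: white tube rack 76 by 252 by 70 mm with tubes, at the left of the table, not to be shifted; origin centre of underside
- carrier_grey: narrow grey tube carrier 24 by 238 by 69 mm lying along x at the right edge of the table, not to be shifted; origin centre of underside
Mind the look-alikes: they are no part of the job. Leave any orange or turquoise look-alike of the bottle alone.

How it is judged:
On the way, in this order (a step that is already met when the one before it is completed fails the run):
1. the sleeve stands at 7 (value of joint sleeve between 3.53519 and 3.79519 rad and velocity of joint sleeve between -0.05 and 0.05 rad/s and contact force between the fingers and anything else below 0.05 N), for 0.2 s.
2. the bottle stands upright in the nest, let go of (x of bottle in the frame of nest between -0.01 and 0.01 m and y of bottle in the frame of nest between -0.01 and 0.01 m and z of bottle in the frame of nest between -0.005 and 0.004 m and angle between bottle's own z axis and vertical below 0.06 rad and contact force between the fingers and bottle below 0.05 N), for 0.2 s.
3. the shuttle is fully home with the bottle in it (value of joint shuttle above 0.155 m and x of bottle in the frame of nest between -0.01 and 0.01 m and y of bottle in the frame of nest between -0.01 and 0.01 m and z of bottle in the frame of nest between -0.005 and 0.004 m and angle between bottle's own z axis and vertical below 0.06 rad), for 0.1 s.
4. the pad presses on the cap, shuttle home and sleeve at 7 (value of joint shuttle above 0.155 m and value of joint sleeve between 3.53519 and 3.79519 rad and contact force between ram and bottle above 4 N), for 0.2 s.
At the end, for the whole second after the job is handed in: sleeve at 7 (within 0.13 rad of its mark), shuttle within 5 mm of its stop under the head, bottle at rest upright in the nest (within 10 mm of its centre, standing on its floor, tilt below 0.06 rad), palm button up again (within 2 mm) (all of step 3 and value of joint sleeve between 3.53519 and 3.79519 rad and z of ram in the frame of press above 0.158 m and linear speed of bottle below 0.02 m/s); the robot touches nothing.
It fails at once if the bottle is tipped over (more than 0.6 rad) (angle between bottle's own z axis and vertical above 0.6 rad).
It fails at once if a rack or tube carrier is shifted by more than 30 mm (distance of any of rack_a, carrier_grey from where it was at the start of the episode above 0.03 m).
It also fails if it takes over 72 s, if anything falls off the work surface, if the arm or the gripper's body presses on something with over 40 N, if the wrist force passes 120 N, or if a joint passes its speed limit or range.

ROBOT

A 6-joint arm with a two-finger parallel gripper is mounted at the origin on a cart in front of the work surface, level with it; the furniture and walls round the work are solid. World frame = base frame: x ahead of the robot, y to its left, z up, the work surface at z = 0. Lengths are in m, angles in rad, forces in N, time in s.
With the tool pointing down it reaches from about 0.375 to 0.975 m from the base axis. Payload 3.8 kg.
Tool frame: the origin (TCP) lies between the finger pads; the fingertips stand 19 mm ahead of it and the grasp point (between the pads) is the TCP; z points along the fingers, y is the line along which they close (so a half turn about z gives the same grasp; the last joint's range is limited). The gripper opens to 88 mm and grips with 3 to 60 N. Pads are 18 mm wide; open, the fingers measure 123 mm over their backs; the gripper's body (75 mm by 187 mm) begins 45 mm behind the grasp point.
Start: joints at [-1.15, 0.264, 1.604, -0, 1.274, -0.037], TCP at [0.298, -0.605, 0.258] pointing down, gripper open.
Joint ranges: [-2.63, 2.63], [-0.94, 2.18], [0.31, 2.57], [-1.31, 4.45], [0, 2.66], [-2.55, 2.55]. Speed limits (rad/s): [2.57, 2.57, 3.14, 3.14, 3.14, 3.14].

INTERFACE

Orientations are given as a rotation vector (axis times angle).
In Python, from rig import monitor, cams, hand_in, spotter gives the robot as it stands.
- The arm moves only by the tool jog_arm, never from a script. Its argument "deltas" is a list of rows, each a list of 4 numbers: the shift along the world's x, y, z in m, then the turn about the world's z in rad. A call has 1 to 20 rows; each row shifts and turns the commanded pose from where the row before left it; what a row does not reach is not made up. A row lasts 1/10 s, in which the tool goes at most 50 mm and 8.59 degrees, less where a joint would pass 70% of its speed; a pose out of reach is approached as far as the arm can. A call with a gripper value outside its range is refused whole. "grip" is the opening, from 0 (shut) to 1 (fully open), set as the call begins (left out, the last holds). The fingers move at their own pace and stop on an object; "squeeze" is the grip in N (left out, the last holds). Time passes only in rows, so rows that do not move let the fingers close. It gives the time, the measured TCP pose, the force, the opening and the grip force at its end, in the units of the state.
- monitor.sense(): the state, without advancing time (a new reading comes with each control period).
- cams.get_image(name): name is "scene" or "top"; returns a dict with "color" (400x640x3 uint8, red, green, blue), "camera_matrix" (3x3 intrinsics, pixels), "k1" (the pictures are not rectified: a ray, as slopes to the right and down, at radius r is drawn at 1 + k1 r^2 times it, then the intrinsics apply), "view" (4x4, takes a point from world to camera coordinates). Camera axes: x right, y up, looking along -z (the intrinsics and any distortion apply to the point x, -y, -z); pixel columns grow to the right and rows downward; lengths in m; the calibration is good to about 2 mm. A picture is of the moment at which its call begins. There is no depth.
- hand_in(): hands the job in; it is judged then, once.
Trained networks look in a picture, given as the dict that the camera call returned (one of the last four; its "shot" number tells which), for a name from the list of things; names that differ only in an ending like _2 or _b are one class to them, and where a whole thing is asked for, a point or a joint stands for the part that bears it (a point fixed in the world has none). Each returns a list of dicts, best first, with "conf" (0 to 1); they miss things now and then, are a little off and sometimes report something else, mostly with a low value. They report only what shows in the picture. A call takes as long as a camera call. They do not tell look-alikes from the thing itself.
- spotter.recognise(target, picture): "bbox" ([left, top, right, bottom] in pixels, round what is visible of it).
The state is a dict: "clock": time; "joint_positions": joint angles; "joint_vel": joint speeds; "tau": joint torques, N m; "position": TCP position; "ee_rot": TCP orientation; "force": force on the tool from outside, world axes, zero at the start; "torque": the same for the moment, N m; "grip_width": finger opening in m; "grasp_force": force on a finger pad.
Only numpy, scipy, OpenCV 4.12 (cv2) and the standard library are available. Lean on these libraries where they do the work, as an engineer would, in place of code of your own. Each camera call takes 0.05 s, during which the arm holds its last target. There are 200 camera calls.

## Working session

There is one attempt and no reset: what is moved stays moved. The work goes in short steps, Python scripts to look and compute and a tool call to move; the robot and the scene stay as the last step left them, time stands still between calls to the robot, and variables do not carry over. Pictures are saved under pics/ and viewed, at most 10 in all, crops included, and the job is handed in when it is done.

Besides the shell and the picture viewer there is one more tool, called after "Call:" as name(argument=value, ...) on one line, values as JSON. jog_arm: Moves the arm, as the interface text tells. Its arguments: {"type":"object","properties":{"deltas":{"type":"array","items":{"type":"array","items":{"type":"number"}}},"grip":{"type":"number"},"squeeze":{"type":"number"}},"required":["deltas"]}

```bash
ls; mkdir -p pics; cat > h.py <<'E'
import numpy as np,cv2
from rig import monitor,cams,hand_in,spotter
def ray(p,u,v):
    K=np.array(p["camera_matrix"]);k=p["k1"];V=np.array(p["view"])
    d=np.array([(u-K[0,2])/K[0,0],(v-K[1,2])/K[1,1]]);s=d.copy()
    for _ in range(30): s=d/(1+k*(s@s))
    R=V[:3,:3];c=-R.T@V[:3,3];return c,R.T@np.array([s[0],-s[1],-1])
def onz(p,u,v,z):
    c,r=ray(p,u,v);return c+r*(z-c[2])/r[2]
def proj(p,X):
    K=np.array(p["camera_matrix"]);V=np.array(p["view"]);q=V[:3,:3]@np.array(X)+V[:3,3]
    s=np.array([q[0],-q[1]])/-q[2];s=s*(1+p["k1"]*(s@s));return K[0,0]*s[0]+K[0,2],K[1,1]*s[1]+K[1,2]
def save(p,n,box=None,f=1):
    im=p["color"][:,:,::-1]
    if box: im=im[box[1]:box[3],box[0]:box[2]]
    cv2.imwrite("pics/"+n,cv2.resize(im,None,fx=f,fy=f,interpolation=cv2.INTER_CUBIC))
E
python3 - <<'E'
from h import *
np.set_printoptions(precision=3,suppress=True)
for n in("top","scene"):
    p=cams.get_image(n);save(p,n+"1.png",f=1.25)
    print(n,p["camera_matrix"],p["k1"],ray(p,320,200))
    for t in("press","scale","sleeve","sleeve_grip","ram_top","shuttle","nest","shuttle_grip","bottle"):
        try: print(t,[(np.round(d["bbox"]).tolist(),round(d["conf"],2)) for d in spotter.recognise(t,p)[:4]])
        except Exception as e: print(t,e)
E
```

```text
pics
top [[481.061   0.    317.984]
 [  0.    481.061 190.448]
 [  0.      0.      1.   ]] -0.1152129463207647 (array([ 0.28 , -0.021,  1.667]), array([ 0.122, -0.007, -0.993]))
press [([246.0, 145.0, 357.0, 212.0], 0.77)]
scale [([243.0, 144.0, 354.0, 214.0], 0.55)]
sleeve [([252.0, 167.0, 275.0, 191.0], 0.75), ([245.0, 144.0, 357.0, 210.0], 0.65)]
sleeve_grip [([257.0, 171.0, 274.0, 187.0], 0.47)]
ram_top [([256.0, 169.0, 268.0, 179.0], 0.63)]
shuttle [([297.0, 167.0, 351.0, 193.0], 0.95)]
nest [([297.0, 166.0, 348.0, 194.0], 0.57), ([177.0, 167.0, 202.0, 241.0], 0.34)]
shuttle_grip [([246.0, 144.0, 358.0, 211.0], 0.68), ([300.0, 167.0, 349.0, 196.0], 0.65)]
bottle [([402.0, 147.0, 425.0, 170.0], 0.86), ([414.0, 227.0, 435.0, 250.0], 0.84), ([396.0, 192.0, 424.0, 212.0], 0.69)]
scene [[432.14    0.    314.352]
 [  0.    432.14  198.282]
 [  0.      0.      1.   ]] -0.0068802305359211575 (array([-0.513,  0.857,  1.099]), array([ 0.601, -0.548, -0.582]))
press [([238.0, 182.0, 330.0, 256.0], 0.8)]
scale [([243.0, 182.0, 332.0, 261.0], 0.86)]
sleeve [([263.0, 190.0, 281.0, 206.0], 0.63)]
sleeve_grip [([260.0, 187.0, 280.0, 203.0], 0.56)]
ram_top [([266.0, 183.0, 275.0, 191.0], 0.58), ([281.0, 188.0, 318.0, 229.0], 0.42)]
shuttle [([283.0, 186.0, 321.0, 231.0], 0.88), ([264.0, 189.0, 281.0, 205.0], 0.48)]
nest [([289.0, 192.0, 317.0, 227.0], 0.91)]
shuttle_grip [([285.0, 189.0, 317.0, 228.0], 0.72)]
bottle [([342.0, 160.0, 357.0, 189.0], 0.84), ([394.0, 184.0, 412.0, 214.0], 0.84), ([366.0, 164.0, 396.0, 191.0], 0.61)]
```

```bash
python3 - <<'E'
from h import *
p=cams.get_image("top");save(p,"a.png",(230,125,450,265),3.6)
E
```

```text
(no output)
```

View pics/a.png

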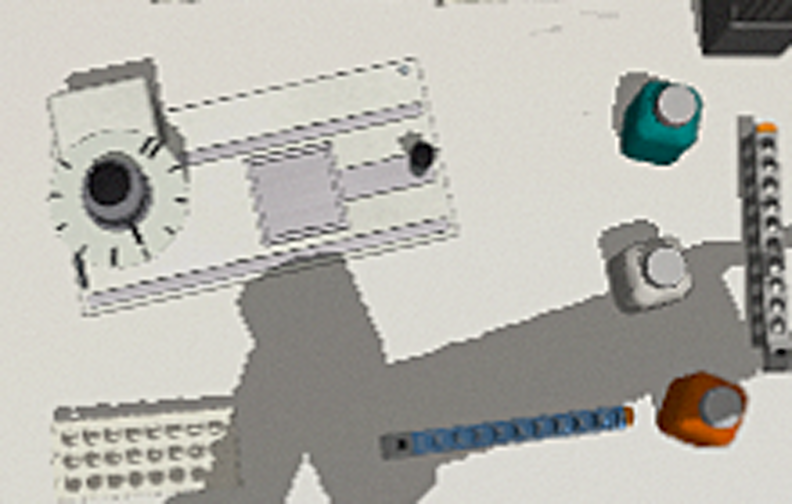

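View pics/scene1.png

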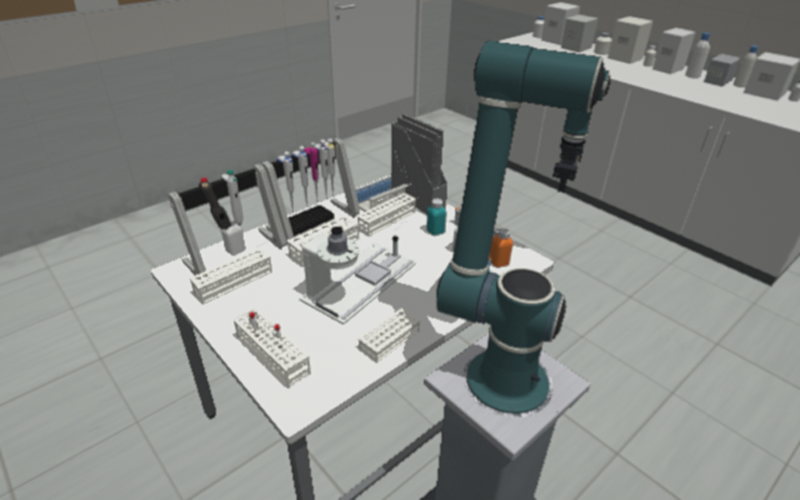

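```bash
cat >> h.py <<'E'
def P(q,x,y,z):
    c,s=np.cos(q[2]),np.sin(q[2]);return np.array([q[0]+c*x-s*y,q[1]+s*x+c*y,z])
E
python3 - <<'E'
from h import *
from scipy.optimize import least_squares
np.set_printoptions(precision=3,suppress=True)
p=cams.get_image("top")
o=[((110,-200,12),(417,58)),((-70,-200,12),(457,235)),((-70,170,12),(82,312)),((0,100,272),(112,183))]
o=[(np.array(a)/1000,(230+u/3.6,125+v/3.6)) for a,(u,v) in o]
f=lambda q:np.concatenate([np.array(proj(p,P(q,*a)))-b for a,b in o])
r=least_squares(f,[.5,0,.2]);print(r.x,r.fun)
n=onz(p,230+424/3.6,125+153/3.6,.096);c,s=np.cos(r.x[2]),np.sin(r.x[2]);d=n[:2]-r.x[:2];print("knob press frame",c*d[0]+s*d[1],-s*d[0]+c*d[1])
n=onz(p,230+297/3.6,125+195/3.6,.0305);d=n[:2]-r.x[:2];print("nest",c*d[0]+s*d[1],-s*d[0]+c*d[1])
print("sleeve",P(r.x,0,.1,0))
print("cap",onz(p,230+665/3.6,125+265/3.6,.128))
S=12
im=cv2.resize(p["color"][155:205,238:288,::-1],None,fx=S,fy=S,interpolation=cv2.INTER_CUBIC)
for v in range(10):
    t=np.radians(315-30*v);u,w=proj(p,P(r.x,.068*np.cos(t),.1+.068*np.sin(t),.202))
    cv2.putText(im,str(v),(int((u-238+.5)*S)-6,int((w-155+.5)*S)+6),0,.6,(0,0,255),2)
    u,w=proj(p,P(r.x,.046*np.cos(t),.1+.046*np.sin(t),.206))
    cv2.circle(im,(int((u-238+.5)*S),int((w-155+.5)*S)),3,(0,255,0),1)
cv2.imwrite("pics/d.png",im)
save(p,"b.png",(380,175,450,260),7)
E
```

```text
[0.545 0.047 0.204] [ 0.419 -0.133  0.436  0.023  0.214  0.452 -0.903 -0.319]
knob press frame 0.001006208682612586 -0.175943405909774
nest -0.0024679487509651436 -0.05476843742150458
sleeve [0.525 0.145 0.   ]
cap [ 0.472 -0.339  0.128]
```

View pics/d.png

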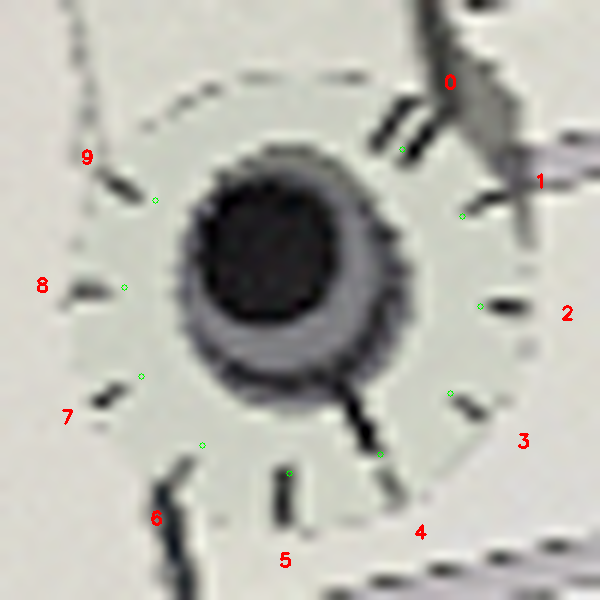

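View pics/b.png

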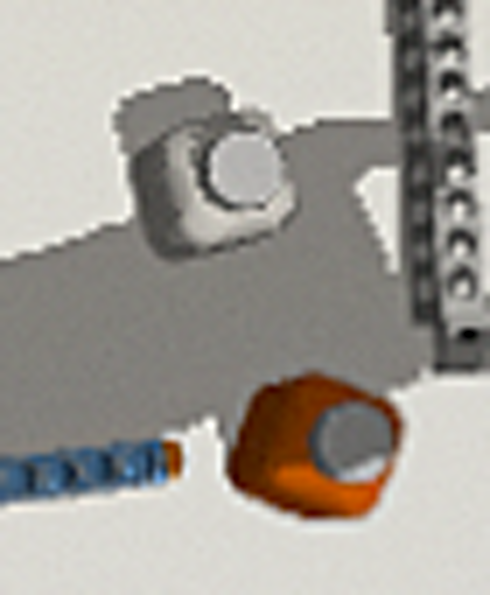

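Candidate bottles: turquoise (413,158), white (413,201) and orange (424,238). The white one with the grey cap fits the description, and the crop confirms it. The sleeve pointer is on mark 4, so it needs 90° clockwise.

Call:
jog_arm(deltas=[[0.0126,0.0417,0.006,0.06],[0.0126,0.0417,0.006,0.06],[0.0126,0.0417,0.006,0.06],[0.0126,0.0417,0.006,0.06],[0.0126,0.0417,0.006,0.06],[0.0126,0.0417,0.006,0.06],[0.0126,0.0417,0.006,0.06],[0.0126,0.0417,0.006,0.06],[0.0126,0.0417,0.006,0.06],[0.0126,0.0417,0.006,0.06],[0.0126,0.0417,0.006,0.06],[0.0126,0.0417,0.006,0.06],[0.0126,0.0417,0.006,0.06],[0.0126,0.0417,0.006,0.06],[0.0126,0.0417,0.006,0.06],[0.0126,0.0417,0.006,0.06],[0.0126,0.0417,0.006,0.06],[0.0126,0.0417,0.006,0.06],[0,0,0,0]], grip=1, squeeze=25)

```text
clock: 3.0
position: [0.5261, 0.1496, 0.3664]
ee_rot: [-2.251, -2.191, -0.004]
force: [1.0, -0.5, 0.4]
grip_width: 0.0879
grasp_force: 0.0
```

```bash
python3 - <<'E'
from h import *
from scipy.spatial.transform import Rotation as R
np.set_printoptions(precision=3,suppress=True)
s=monitor.sense();print(s["clock"],s["joint_positions"],s["position"],R.from_rotvec(s["ee_rot"]).as_matrix()[:,1],s["force"])
p=cams.get_image("scene");b=[(np.round(d["bbox"]).tolist(),round(d["conf"],2)) for d in spotter.recognise("bottle",p)[:4]];print(b)
u,v=map(int,proj(p,(.472,-.339,.06)));print(u,v);save(p,"s2.png",(u-40,v-35,u+40,v+35),8)
E
```

```text
3.0 [ 0.23  -0.03   1.733  0.002  1.437  0.257] [0.526 0.15  0.366] [ 1.    -0.027  0.002] [ 1.    -0.479  0.356]
[([364.0, 176.0, 378.0, 209.0], 0.74), ([287.0, 191.0, 318.0, 226.0], 0.65), ([341.0, 159.0, 357.0, 192.0], 0.64)]
371 189
```

Call:
jog_arm(deltas=[[-0.001,-0.0045,-0.03,0],[0,0,-0.04,0],[0,0,-0.04,0],[0,0,-0.014,0],[0,0,-0.01,0],[0,0,0,0],[0,0,0,0]])

```text
clock: 3.8
position: [0.5253, 0.1405, 0.2336]
ee_rot: [2.257, 2.183, 0.004]
force: [0.1, -0.4, -0.2]
grip_width: 0.0881
grasp_force: 0.0
```

Call:
jog_arm(deltas=[[0,0,0,0],[0,0,0,0],[0,0,0,0],[0,0,0,0],[0,0,0,0],[0,0,0,0]], grip=0, squeeze=25)

```text
clock: 4.4
position: [0.5258, 0.1407, 0.2322]
ee_rot: [2.256, 2.183, 0.005]
force: [4.6, 0.3, -1.6]
grip_width: 0.0511
grasp_force: 25.0
```

View pics/s2.png

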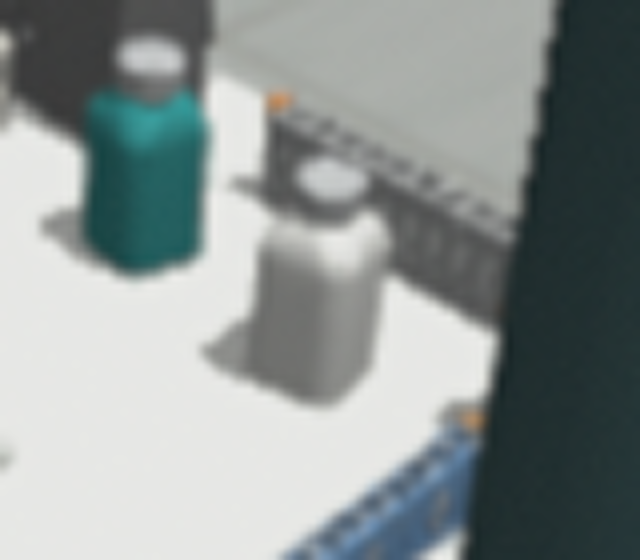

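Call:
jog_arm(deltas=[[0,0,0,0],[0,0.004,0,0],[0,0,0,0]], grip=0.75)

```text
clock: 4.7
position: [0.5238, 0.145, 0.2316]
ee_rot: [-2.257, -2.184, 0.001]
force: [-0.2, -0.4, -0.3]
grip_width: 0.0661
grasp_force: 0.0
```

Call:
jog_arm(deltas=[[0,0,0,0],[0,0,0,0],[0,0,0,0],[0,0,0,0],[0,0,0,-0.143],[0,0,0,-0.143],[0,0,0,-0.143],[0,0,0,-0.143],[0,0,0,-0.143],[0,0,0,-0.143],[0,0,0,-0.143],[0,0,0,-0.143],[0,0,0,-0.143],[0,0,0,-0.143],[0,0,0,-0.143],[0,0,0,0],[0,0,0,0],[0,0,0,0]], grip=0, squeeze=30)

```text
clock: 6.5
position: [0.5218, 0.149, 0.2317]
ee_rot: [-3.133, 0.055, 0.008]
force: [-6.9, 13.9, 1.8]
grip_width: 0.0515
grasp_force: 30.0
```

Call:
jog_arm(deltas=[[0,0,0,0],[0,0,0,0],[0,0,0,0],[0,0,0,0],[0,0,0.03,0],[0,0,0.04,0],[0,0,0.03,0],[0,-0.045,0.01,0],[0,-0.045,0,0],[0,-0.045,0,0],[0,-0.045,0,0],[0,-0.045,0,0]], grip=1)

```text
clock: 7.7
position: [0.5238, -0.0825, 0.342]
ee_rot: [3.141, -0.056, 0.001]
force: [-0.0, 0.2, -0.5]
grip_width: 0.088
grasp_force: 0.0
```

```bash
python3 - <<'E'
from h import *
from scipy.optimize import least_squares
np.set_printoptions(precision=3,suppress=True)
s=monitor.sense();print(s["clock"],s["joint_positions"],s["position"])
sc=cams.get_image("scene");p=cams.get_image("top")
Q=[.545,.047,.204];S=8
im=cv2.resize(p["color"][150:210,233:293,::-1],None,fx=S,fy=S,interpolation=cv2.INTER_CUBIC)
# bottle: scene foot corners + cap centre in top
fc=[(325/8+331,405/8+154),(250/8+331,370/8+154),(370/8+331,365/8+154)]
for u,v in fc: print(onz(sc,u,v,0))
print("cap",onz(p,414.85,198.5,.128), "cap scene",onz(sc,332/8+331,180/8+154,.128))
x,y=.472,-.339
B=cv2.resize(p["color"][180:225,390:435,::-1],None,fx=9,fy=9,interpolation=cv2.INTER_CUBIC);out=[im]
for yaw in(.2,.35):
    b=B.copy()
    for z in(0.,.1):
        pts=[proj(p,P((x,y,yaw),.03*a,.03*c,z)) for a,c in((1,1),(1,-1),(-1,-1),(-1,1))]
        cv2.polylines(b,[np.int32([((u-390+.5)*9,(v-180+.5)*9) for u,v in pts])],True,(0,0,255),1)
    out.append(cv2.resize(b,(300,300)))
cv2.imwrite("pics/e.png",np.hstack([cv2.resize(im,(600,600)),np.vstack(out[1:])])[:, :900])
cv2.imwrite("pics/e.png",cv2.resize(cv2.imread("pics/e.png"),(798,532)))
E
```

```text
7.7 [-0.203 -0.054  1.8   -0.     1.395  1.403] [ 0.524 -0.082  0.342]
[ 0.451 -0.324  0.   ]
[ 0.5   -0.316  0.   ]
[ 0.461 -0.37   0.   ]
cap [ 0.473 -0.34   0.128] cap scene [ 0.473 -0.336  0.128]
```

View pics/e.png

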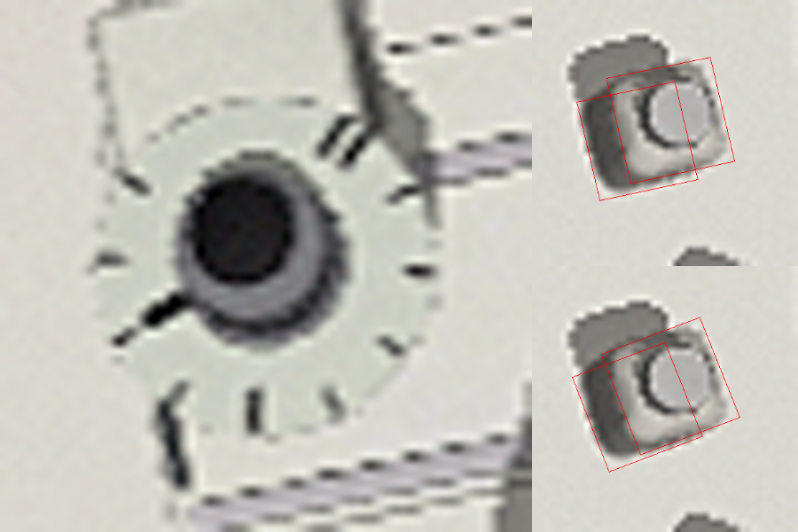

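The pointer is on mark 7 and the white bottle has yaw of about 0.22. I'll grip it across its x sides, so the wide gripper body clears the head at the nest.

Call:
jog_arm(deltas=[[-0.0038,-0.0198,-0.007,0.1405],[-0.0038,-0.0198,-0.007,0.1405],[-0.0038,-0.0198,-0.007,0.1405],[-0.0038,-0.0198,-0.007,0.1405],[-0.0038,-0.0198,-0.007,0.1405],[-0.0038,-0.0198,-0.007,0.1405],[-0.0038,-0.0198,-0.007,0.1405],[-0.0038,-0.0198,-0.007,0.1405],[-0.0038,-0.0198,-0.007,0.1405],[-0.0038,-0.0198,-0.007,0.1405],[-0.0038,-0.0198,-0.007,0.1405],[-0.0038,-0.0198,-0.007,0.1405],[-0.0038,-0.0198,-0.007,0.1405],[0,0,0,0],[0,0,-0.04,0],[0,0,-0.04,0],[0,0,0,0],[0,0,0,0],[0,0,0,0]])

```text
clock: 9.7
position: [0.4763, -0.3383, 0.1733]
ee_rot: [1.962, 2.449, 0.0]
force: [-0.2, 0.2, -0.2]
grip_width: 0.0879
grasp_force: 0.0
```

```bash
python3 - <<'E'
from h import *
from scipy.spatial.transform import Rotation as R
np.set_printoptions(precision=3,suppress=True)
s=monitor.sense();print(s["clock"],s["joint_positions"],s["position"],R.from_rotvec(s["ee_rot"]).as_matrix())
E
```

```text
9.7 [-0.66   0.159  1.892  0.     1.087 -0.88 ] [ 0.476 -0.338  0.173] [[-0.218  0.976  0.003]
 [ 0.976  0.218 -0.002]
 [-0.003  0.002 -1.   ]]
```

Call:
jog_arm(deltas=[[-0.002,-0.001,-0.025,0],[0,0,-0.025,0],[0,0,-0.02,0],[0,0,-0.013,0],[0,0,0,0],[0,0,0,0]])

```text
clock: 10.3
position: [0.4737, -0.3394, 0.0892]
ee_rot: [1.962, 2.451, 0.0]
force: [0.5, -0.5, 0.7]
grip_width: 0.0881
grasp_force: 0.0
```

Call:
jog_arm(deltas=[[0,0,0,0],[0,0,0,0],[0,0,0,0],[0,0,0,0],[0,0,0,0]], grip=0, squeeze=20)

```text
clock: 10.8
position: [0.4733, -0.3391, 0.0884]
ee_rot: [1.963, 2.451, 0.0]
force: [0.5, -0.3, 2.1]
grip_width: 0.0591
grasp_force: 19.9
```

Call:
jog_arm(deltas=[[0,0,0.015,0],[0,0,0.03,0],[0,0,0.03,0],[0,0,0.015,0],[0,0,0,0],[0,0,0,0],[0,0,0,0]])

```text
clock: 11.5
position: [0.4716, -0.338, 0.1758]
ee_rot: [-1.961, -2.45, 0.0]
force: [-0.1, -0.6, -1.2]
grip_width: 0.0592
grasp_force: 19.8
```

```bash
python3 - <<'E'
from h import *
np.set_printoptions(precision=4,suppress=True)
s=monitor.sense();print(s["position"],s["ee_rot"],s["grip_width"],s["force"])
p=cams.get_image("top");Q=[.545,.047,.204]
for t in("nest","shuttle","shuttle_grip"):print(t,[(np.round(d["bbox"],1).tolist(),round(d["conf"],2)) for d in spotter.recognise(t,p)[:3]])
for y in(-.06,-.055,-.05,-.04): print(y,P(Q,0,y,0),proj(p,P(Q,0,y-.12,.096)))
S=5;a=(275,150)
im=cv2.resize(p["color"][150:225,275:435,::-1],None,fx=S,fy=S,interpolation=cv2.INTER_CUBIC)
for y,c in((-.056,(0,0,255)),):
  for hw,z in((.037,.0225),(.037,.0305)):
    pts=[proj(p,P(Q,hw*i,y+hw*j,z)) for i,j in((1,1),(1,-1),(-1,-1),(-1,1))]
    cv2.polylines(im,[np.int32([((u-a[0]+.5)*S,(v-a[1]+.5)*S) for u,v in pts])],True,c,1)
  u,v=proj(p,P(Q,0,y-.12,.096));cv2.circle(im,(int((u-a[0]+.5)*S),int((v-a[1]+.5)*S)),int(.012*300*S),c,1)
cv2.imwrite("pics/f.png",im)
E
```

```text
[ 0.4716 -0.338   0.1758] [-1.9615 -2.4497  0.0002] 0.05917293273602845 [-0.0807 -0.5975 -1.173 ]
nest [([296.6, 163.9, 348.8, 195.8], 0.61), ([254.7, 170.7, 263.2, 180.6], 0.56)]
shuttle [([299.6, 163.6, 351.4, 190.9], 0.65)]
shuttle_grip [([301.2, 167.3, 349.6, 193.3], 0.61), ([249.0, 166.6, 275.4, 187.3], 0.56), ([411.8, 200.7, 417.6, 208.3], 0.39)]
-0.06 [ 0.5572 -0.0118  0.    ] (np.float64(348.9689038038866), np.float64(167.56884422268033))
-0.055 [ 0.5561 -0.0069  0.    ] (np.float64(347.5023218430699), np.float64(167.87280879958172))
-0.05 [ 0.5551 -0.002   0.    ] (np.float64(346.03523676172284), np.float64(168.17691467154407))
-0.04 [0.5531 0.0078 0.    ] (np.float64(343.09959596275394), np.float64(168.7855423394608))
```

View pics/f.png

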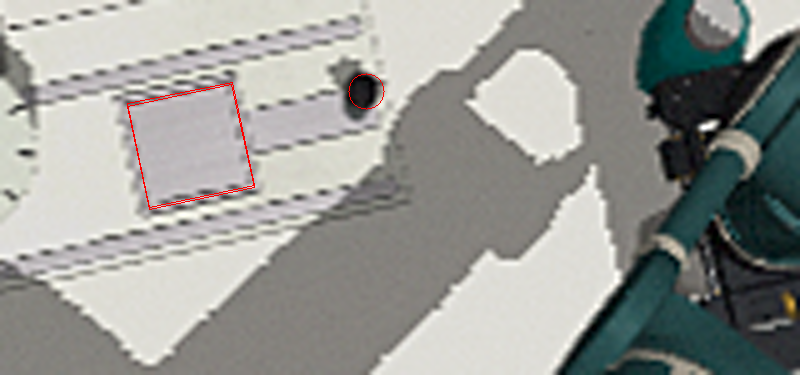

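Call:
jog_arm(deltas=[[0,0,0.02,0],[0.0035,0.0135,0.02,0],[0.0071,0.0275,0,-0.014],[0.0071,0.0275,0,0],[0.0071,0.0275,0,0],[0.0071,0.0275,0,0],[0.0071,0.0275,0,0],[0.0071,0.0275,0,0],[0.0071,0.0275,0,0],[0.0071,0.0275,0,0],[0.0071,0.0275,0,0],[0.0071,0.0275,0,0],[0.0071,0.0275,0,0],[0.0036,0.014,0,0],[0,0,0,0],[0,0,0,0],[0,0,0,0],[0,0,0,0]])

```text
clock: 13.5
position: [0.5577, -0.0099, 0.2177]
ee_rot: [1.982, 2.437, -0.001]
force: [-0.1, -0.5, -1.3]
grip_width: 0.0594
grasp_force: 19.8
```

```bash
python3 - <<'E'
from h import *
from scipy.spatial.transform import Rotation as R
np.set_printoptions(precision=4,suppress=True)
s=monitor.sense();print(s["position"],R.from_rotvec(s["ee_rot"]).as_matrix()[:,1],s["grip_width"],s["force"])
E
```

```text
[ 0.5577 -0.0099  0.2177] [ 0.979   0.2037 -0.0003] 0.059422382612373134 [-0.1005 -0.5463 -1.2555]
```

Call:
jog_arm(deltas=[[-0.001,0.002,-0.03,0],[0,0,-0.03,0],[0,0,-0.02,0],[0,0,-0.01,0],[0,0,-0.008,0],[0,0,-0.004,0],[0,0,0,0],[0,0,0,0],[0,0,0,0]])

```text
clock: 14.4
position: [0.5577, -0.0068, 0.1168]
ee_rot: [1.98, 2.437, 0.002]
force: [-1.0, 0.5, -1.7]
grip_width: 0.0592
grasp_force: 19.8
```

Call:
jog_arm(deltas=[[0,0,-0.003,0],[0,0,-0.002,0],[0,0,0,0],[0,0,0,0]])

```text
clock: 14.8
position: [0.5572, -0.0067, 0.1109]
ee_rot: [1.98, 2.438, 0.001]
force: [-0.1, 0.3, 0.4]
grip_width: 0.0594
grasp_force: 19.8
```

Call:
jog_arm(deltas=[[0,0,0,0],[0,0,0,0],[0,0,0,0],[0,0,0,0],[0,0,0.02,0],[0,0,0.04,0],[0,0,0.05,0],[0,0,0.05,0],[-0.01,-0.045,0,0],[-0.01,-0.045,0,0],[-0.01,-0.045,0,0],[-0.01,-0.045,0,0],[-0.01,-0.045,0,0],[0,0,0,0]], grip=1)

```text
clock: 16.2
position: [0.5055, -0.2366, 0.2707]
ee_rot: [1.987, 2.432, -0.003]
force: [0.4, 0.5, 0.4]
grip_width: 0.0879
grasp_force: 0.0
```

```bash
python3 - <<'E'
from h import *
from scipy.spatial.transform import Rotation as R
np.set_printoptions(precision=4,suppress=True)
s=monitor.sense();print(s["clock"],s["joint_positions"],s["position"])
p=cams.get_image("top");sc=cams.get_image("scene");Q=[.545,.047,.204]
def ov(p,a,w,h,S):
  im=cv2.resize(p["color"][a[1]:a[1]+h,a[0]:a[0]+w,::-1],None,fx=S,fy=S,interpolation=cv2.INTER_CUBIC)
  for hw,z in((.037,.0305),(.03,.1175)):
    pts=[proj(p,P(Q,hw*i,-.056+hw*j,z)) for i,j in((1,1),(1,-1),(-1,-1),(-1,1))]
    cv2.polylines(im,[np.int32([((u-a[0]+.5)*S,(v-a[1]+.5)*S) for u,v in pts])],True,(0,0,255),1)
  u,v=proj(p,P(Q,0,-.056,.1505));cv2.circle(im,(int((u-a[0]+.5)*S),int((v-a[1]+.5)*S)),3,(0,0,255),-1)
  return im
u,v=map(int,proj(sc,P(Q,0,-.056,.08)))
cv2.imwrite("pics/g.png",np.hstack([ov(p,(285,145),80,80,5),ov(sc,(u-40,v-40),80,80,5)]))
E
```

```text
16.2 [-0.4811  0.0347  1.8413 -0.0023  1.2649 -0.6814] [ 0.5055 -0.2366  0.2707]
```

View pics/g.png

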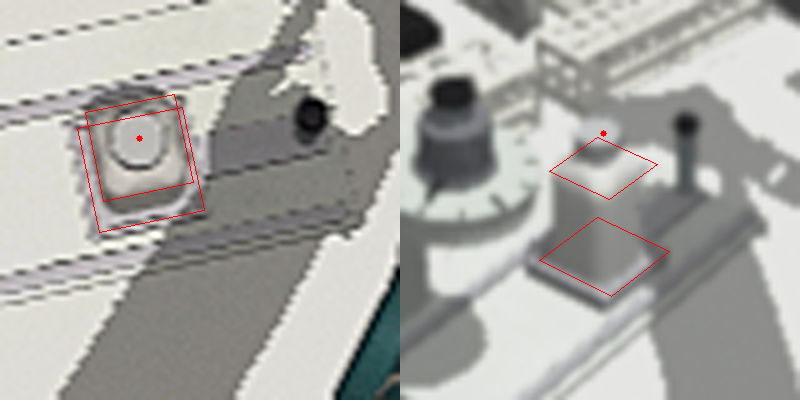

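Call:
jog_arm(deltas=[[0.0125,0.017,-0.01,0],[0.0125,0.017,-0.01,0],[0.0125,0.017,-0.01,0],[0.0125,0.017,-0.01,0],[0.0125,0.017,-0.01,0],[0.0125,0.017,-0.01,0],[0,0,-0.03,0],[0,0,-0.02,0],[0,0,0,0],[0,0,0,0],[0,0,0,0]])

```text
clock: 17.4
position: [0.583, -0.1293, 0.1623]
ee_rot: [1.978, 2.438, 0.002]
force: [0.3, 0.5, 0.1]
grip_width: 0.0883
grasp_force: 0.0
```

Call:
jog_arm(deltas=[[-0.0015,0,-0.025,0],[0,0,-0.03,0],[0,0,-0.02,0],[0,0,-0.012,0],[0,0,0,0],[0,0,0,0]])

```text
clock: 18.0
position: [0.5814, -0.1301, 0.075]
ee_rot: [1.98, 2.437, 0.001]
force: [0.0, -0.3, -0.4]
grip_width: 0.088
grasp_force: 0.0
```

Call:
jog_arm(deltas=[[0,0,0,0],[0,0,0,0],[0,0,0,0],[0,0,0,0],[0,0,0,0],[0,0,0,0],[0,0,0,0]], grip=0, squeeze=25)

```text
clock: 18.7
position: [0.5804, -0.1298, 0.0736]
ee_rot: [-1.981, -2.439, -0.0]
force: [3.4, 0.1, -0.8]
grip_width: 0.0341
grasp_force: 1.6
```

Call:
jog_arm(deltas=[[0,0,0,0],[0,0,0,0],[0,0,0,0],[-0.0008,0.0039,0,0],[-0.0016,0.0078,0,0],[-0.0024,0.0118,0,0],[-0.0024,0.0118,0,0],[-0.0024,0.0118,0,0],[-0.0024,0.0118,0,0],[-0.0024,0.0118,0,0],[-0.0024,0.0118,0,0],[-0.0024,0.0118,0,0],[-0.0024,0.0118,0,0],[-0.0024,0.0118,0,0],[-0.0024,0.0118,0,0],[-0.0024,0.0118,0,0],[-0.0008,0.0039,0,0],[0,0,0,0],[0,0,0,0]])

```text
clock: 20.6
position: [0.5546, 0.0166, 0.0745]
ee_rot: [1.977, 2.434, 0.01]
force: [9.8, 4.0, -7.3]
grip_width: 0.0211
grasp_force: 24.0
```

Call:
jog_arm(deltas=[[0.004,0,0,0],[0,0.004,0,0],[-0.0005,0.004,0,0],[-0.0005,0.003,0,0],[0,0,0,0],[0,0,0,0]])

```text
clock: 21.2
position: [0.5533, 0.0235, 0.0742]
ee_rot: [1.977, 2.439, -0.008]
force: [-2.6, -11.8, 5.1]
grip_width: 0.0209
grasp_force: 25.1
```

Call:
jog_arm(deltas=[[0,0,0,0],[0,0,0,0],[0,0,0,0],[0,0,0,0],[0,0,0,0],[0,0,0.03,0],[0,0,0.04,0],[0,0,0.045,0],[0,0,0.045,0],[0,0,0.045,0],[0,0,0.045,0],[0,0,0.016,0],[0,-0.04,0,0],[0,-0.045,0,0],[0,-0.045,0,0],[0,-0.045,0,0],[0,0,0,0],[0,0,0,0]], grip=1)

```text
clock: 23.0
position: [0.5533, -0.1489, 0.3382]
ee_rot: [-1.982, -2.434, 0.0]
force: [-0.4, -0.1, -0.7]
grip_width: 0.088
grasp_force: 0.0
```

```bash
python3 - <<'E'
from h import *
np.set_printoptions(precision=4,suppress=True)
s=monitor.sense();print(s["clock"],s["position"],s["joint_positions"])
p=cams.get_image("top");sc=cams.get_image("scene");Q=[.545,.047,.204]
def ov(p,a,w,h,S):
  im=cv2.resize(p["color"][a[1]:a[1]+h,a[0]:a[0]+w,::-1],None,fx=S,fy=S,interpolation=cv2.INTER_CUBIC)
  for hw,y,z in((.037,.1,.0305),(.012,-.02,.096)):
    pts=[proj(p,P(Q,hw*i,y+hw*j,z)) for i,j in((1,1),(1,-1),(-1,-1),(-1,1))]
    cv2.polylines(im,[np.int32([((u-a[0]+.5)*S,(v-a[1]+.5)*S) for u,v in pts])],True,(0,0,255),1)
  return im
u,v=map(int,proj(sc,P(Q,0,.06,.1)))
cv2.imwrite("pics/k.png",np.hstack([ov(p,(245,145),80,80,5),ov(sc,(u-40,v-40),80,80,5)]))
E
```

```text
23.0 [ 0.5533 -0.1489  0.3382] [-0.3068  0.0326  1.7206  0.0007  1.391  -0.511 ]
```

View pics/k.png

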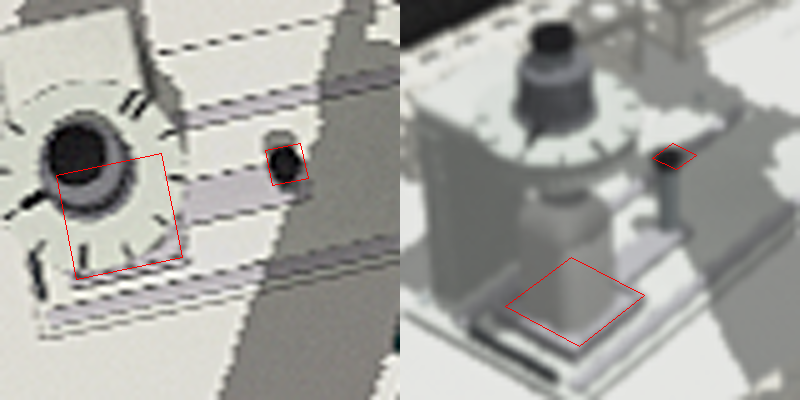

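Call:
jog_arm(deltas=[[-0.004,0.0423,0,0],[-0.004,0.0423,0,0],[-0.004,0.0423,0,0],[-0.004,0.0423,0,0],[-0.004,0.0423,0,0],[-0.004,0.0423,0,0],[-0.004,0.0423,0,0],[0,0,0,0],[0,0,-0.015,0],[0,0,-0.015,0],[0,0,0,0],[0,0,0,0]], grip=0)

```text
clock: 24.3
position: [0.5253, 0.1465, 0.3082]
ee_rot: [-1.982, -2.436, 0.003]
force: [-0.6, 0.4, 0.5]
grip_width: 0.0004
grasp_force: 0.0
```

Call:
jog_arm(deltas=[[0,0,-0.012,0],[0,0,-0.005,0],[0,0,-0.004,0],[0,0,-0.004,0],[0,0,-0.003,0],[0,0,0,0],[0,0,0,0]])

```text
clock: 25.0
position: [0.5259, 0.1473, 0.2823]
ee_rot: [1.98, 2.438, -0.0]
force: [-1.9, -2.7, 5.0]
grip_width: 0.0004
grasp_force: 2.6
```

Call:
jog_arm(deltas=[[0,0,-0.002,0],[0,0,-0.002,0],[0,0,-0.001,0],[0,0,0,0],[0,0,0,0],[0,0,0,0]])

```text
clock: 25.6
position: [0.5261, 0.1475, 0.2793]
ee_rot: [1.979, 2.437, 0.001]
force: [-5.7, -4.9, 12.3]
grip_width: 0.0005
grasp_force: 6.1
```

Call:
jog_arm(deltas=[[0,0,-0.0015,0],[0,0,-0.001,0],[0,0,0,0],[0,0,0,0],[0,0,0,0],[0,0,0,0],[0,0,0,0]])

```text
clock: 26.3
position: [0.5261, 0.1475, 0.2777]
ee_rot: [1.979, 2.437, 0.002]
force: [-7.6, -4.2, 14.4]
grip_width: 0.0006
grasp_force: 7.9
```

Call:
jog_arm(deltas=[[0,0,-0.001,0],[0,0,0,0],[0,0,0,0],[0,0,0,0],[0,0,0,0],[0,0,0.005,0],[0,0,0.005,0],[0,0,0.005,0],[0,0,0.01,0],[0,0,0.02,0],[0,0,0.04,0],[0,-0.045,0,0],[0,-0.045,0,0],[0,-0.045,0,0],[0,-0.045,0,0],[0,-0.045,0,0],[0,0,0,0],[0,0,0,0]])

```text
clock: 28.1
position: [0.5259, -0.0777, 0.3578]
ee_rot: [-1.983, -2.435, -0.002]
force: [0.5, 0.6, 0.8]
grip_width: 0.0002
grasp_force: 0.0
```

```bash
python3 - <<'E'
from h import *
s=monitor.sense();print(s["clock"],s["position"],s["force"])
p=cams.get_image("top");sc=cams.get_image("scene")
u,v=map(int,proj(sc,P([.545,.047,.204],0,.06,.1)))
c=lambda p,x,y:cv2.resize(p["color"][y:y+80,x:x+80,::-1],None,fx=5,fy=5,interpolation=cv2.INTER_CUBIC)
cv2.imwrite("pics/l.png",np.hstack([c(p,245,145),c(sc,u-40,v-40)]))
E
```

```text
28.1 [ 0.52590358 -0.07765807  0.35778816] [0.49383568 0.57941399 0.76214056]
```

View pics/l.png

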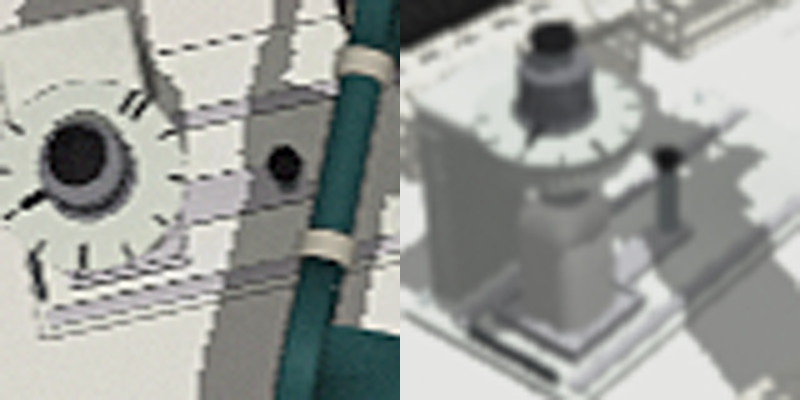

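The sleeve is still on 7, the button is up, and the bottle stands upright in the nest at home. The arm is clear, so I'm handing in.

```bash
python3 -c "
from rig import hand_in;print(hand_in())"
```

```text
the job is handed in; nothing more can be done
None
```

I turned the sleeve from 4 to 7, set the white bottle in the nest, pushed the shuttle home, held the pad on the cap with about 14 N on the button and let it rise; I handed in at about 28 s, and no verdict was returned.

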